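# Hang the keyhole shaft rests on the backboard and check their line with a straightedge

## Task

Hang every blue shaft-rest bracket on the plywood backboard, each on its own pair of screws: the screw heads through the keyholes, then push it down until it is fully home and the catch has snapped in. When all are home, check their line: lay the aluminium straightedge flat across the arms of all of them with its scale edge flush against their upright plates for a second or two, then put it back on the ledge on top of the backboard; leave the screwdriver and the wash bottle alone.

Things in the scene. Friction and masses are not known exactly. Their poses are not given: they have to be found in the camera images.
- bracket_a: Blue steel bracket standing upright: plate 60 wide (y) x 84 high (z) x 4 thick (x -4 to 0); from the foot of its front an arm 14 wide x 30 high (z 0 to 30) runs along -x to x = -104, its last 6 mm turned up to z = 40. Origin: middle of the lower edge of the plate's REAR face, z up. 0.2 to 0.33 kg, centre of mass at x = -43; grip across the arm (14 mm). It may be absent.
- bracket_b: Identical to bracket_a; may be absent. Keyholes of each plate: round entries 20 mm across centred at y = +18 and -18, z = 52; from each a 10 mm slot runs straight up. With a screw shank at the slot's upper end the shank's axis is at z = 68. Catch hole 12 mm across at y = 0, z = 65. Hung, +x points into the backboard and the arm towards the robot.
- bracket_c: Identical to bracket_a; may be absent. To hang one: hold it level and square to the board with its origin 52 mm below a station point and 20 mm or more in front of the board, move along +x till its back meets the board, then push it 16 mm straight down. Home, its origin is 68 mm below the station point and 0 to 2 mm in front of the board; its arm may droop by 2 degrees.
- backboard: Fixed upright plywood board 290 wide (y) x 200 high (z), facing the robot behind a row of club heads 82 mm high; on top a ledge 310 x 50 mm (top face z = 200, x 0 to 50). Origin: middle of the lower edge of its front face; x into the board (away from the robot), y to the robot's left, z up. Three stations 80 mm apart, 184 mm above the table. A drawer cabinet 201 mm high stands to its right.
- station_0 (a point): Left-hand station (largest y): point midway between its two screws, on the board's front face; axes as backboard. The screws stick out along -x at y = +18 and -18 of it: shank 6 mm across, head 15 mm across and 4 mm thick, 6.2 mm gap between board and head, head's front 10.2 mm off the board.
- station_1 (a point): Middle station, 80 mm to the right of station_0, same layout. 3 mm below each station point the round nose of a spring catch, 11 mm across, stands 4 mm out of the board; it yields under 4 to 6 N and rubs on the plate. Board, screws and brackets are fairly slippery against one another.
- station_2 (a point): Right-hand station, 80 mm to the right of station_1, same layout. Because the catch rubs, a bracket often stays short of home by itself: it takes 2 to 15 N of push from above, on the held arm or on the arm close to the plate (a push near the arm's tip can jam it), until the catch snaps into its hole and the slots stand on the screws.
- plunger_0 (a joint): Spring catch of station_0: 0 m when its nose is fully out (free, or snapped into a home bracket's hole), about 0.002 to 0.004 while a plate pushes it in.
- plunger_1 (a joint): Spring catch of station_1: 0 m when its nose is fully out (free, or snapped into a home bracket's hole), about 0.002 to 0.004 while a plate pushes it in.
- plunger_2 (a joint): Spring catch of station_2: 0 m when its nose is fully out (free, or snapped into a home bracket's hole), about 0.002 to 0.004 while a plate pushes it in.
- straightedge: Aluminium bar 280 long (y) x 40 wide (x) x 10 high (z), 0.3 kg, lying along the ledge on the backboard. Origin: centre of its underside. Scale edge at x = +20 (towards +x of the backboard). Black grip block on top, 20 wide (y) x 24 (x -20 to +4), z 10 to 34. On hung brackets its underside is 146 mm above the table; flush with the plates its origin is 24 to 26 mm in front of the board.
- screwdriver: Screwdriver with red handle, 200 mm long, lies in front; leave alone.
- wash_bottle: White wash bottle with red cap, 178 mm high, stands to the right; leave alone.

How it is judged:
By the outcome, as a careful person would: the job done as asked, in the order asked, and still so for the second after the job is handed in, with the robot touching nothing.
Of bracket_a, bracket_b, bracket_c only 2 to 3 are there at a start; the rules pass over those that are not, and their reading is None.
At some moment in a run one of bracket_a, bracket_b, bracket_c may be knocked a few centimetres aside while the robot is not near it.
It also fails if it takes over 210 s, if anything falls off the work surface, if the arm or the gripper's body presses on something with over 40 N, if the wrist force passes 120 N, or if a joint passes its speed limit or range.

## Robot

A 6-joint arm with a two-finger parallel gripper is mounted at the origin on the work surface; the furniture and walls round the work are solid. World frame = base frame: x ahead of the robot, y to its left, z up, the work surface at z = 0. Lengths are in m, angles in rad, forces in N, time in s.
With the tool pointing down it reaches from about 0.225 to 0.875 m from the base axis. Payload 3.4 kg.
Tool frame: the origin (TCP) lies at the very end of the fingers, on their centre line; the grasp point (between the pads) lies 19 mm behind it; z points along the fingers, y is the line along which they close (so a half turn about z gives the same grasp; the last joint's range is limited). The gripper opens to 85 mm and grips with 20 to 120 N. Pads are 22 mm wide; open, the fingers measure 114 mm over their backs; the gripper's body (76 mm by 85 mm) begins 54 mm behind the grasp point. The pads swing forward as they close: fully open they stand 13 mm farther back than shut.
Start: joints at [-1.468, 0.276, 1.505, -0, 1.361, -0.121], TCP at [0.128, -0.561, 0.201] pointing down, gripper open.
Joint ranges: [-2.89, 2.89], [-0.75, 2.08], [0.22, 2.7], [-1.18, 4.32], [0.11, 2.71], [-2.7, 2.7]. Speed limits (rad/s): [2.57, 2.57, 3.14, 3.14, 3.14, 3.14].

## Interface

Orientations are given as a unit quaternion [w, x, y, z].
In Python, from rig import manip, get_image, camera_info gives the robot as it stands. The module is installed in compiled form; this text tells all that it offers.
- The arm moves only by the shell command python3 -m crank 'ROWS' [FORCE]. ROWS is a JSON object of lists of equal length, an entry for each row: "translation": the shift along the tool's x, y, z in mm, a list of three; "roll": the turn about the tool's z in rad; "fingers": the opening, from 0 (shut) to 1 (fully open). A call has 1 to 8 rows; each row shifts and turns the commanded pose from where the row before left it, along the tool's axes as they then stand; what a row does not reach is not made up. A row lasts 1/10 s, in which the tool goes at most 50 mm and 8.59 degrees, less where a joint would pass 70% of its speed; a pose out of reach is approached as far as the arm can. A call is refused whole if a number of a shift passes 50 or a number of a turn 0.15, either way. A call with a gripper value outside its range is refused whole. The fingers move at their own pace and stop on an object; FORCE is the grip in N (left out, the last holds). Time passes only in rows, so rows that do not move let the fingers close. It gives the time, the measured TCP pose, the force, the opening and the grip force at its end, in the units of the state.
- manip.get_state(): the state, without advancing time (a new reading comes with each control period).
- get_image(name): name is "side" or "top"; returns the picture (384x512x3 uint8, blue, green, red); there is no depth.
- camera_info(name): a dict with "mtx" (3x3 intrinsics, pixels), "rvec" (rotation vector, rad) and "tvec" (3), from world to camera coordinates, as OpenCV has them. Camera axes: x right, y down, z forward; pixel columns grow to the right and rows downward; lengths in m; the calibration is good to about 2 mm. A picture is of the moment at which its call begins. camera_info takes no time and is no camera call.
- manip.sign_off(): hands the job in; it is judged then, once.
The state is a dict: "clock": time; "qpos": joint angles; "qd": joint speeds; "effort": joint torques, N m; "position": TCP position; "ee_rot": TCP orientation; "contact_force": force on the tool from outside, world axes, zero at the start; "moment": the same for the moment, N m; "width": finger opening in m; "gripper_force": force on a finger pad.
Only numpy, scipy, OpenCV 4.12 (cv2) and the standard library are available. Lean on these libraries where they do the work, as an engineer would, in place of code of your own. Each camera call takes 0.05 s, during which the arm holds its last target. There are 200 camera calls.

## Working session

There is one attempt and no reset: what is moved stays moved. The work goes in short steps, Python scripts to look and compute and a shell command to move; the robot and the scene stay as the last step left them, time stands still between calls to the robot, and variables do not carry over. Pictures are saved under pics/ and viewed, at most 14 in all, crops included, and the job is handed in when it is done.

```bash
mkdir -p pics; cat > h.py <<'E'
import numpy as np, cv2, sys
from scipy.spatial.transform import Rotation as R
from rig import manip, get_image, camera_info
def cam(n):
    c=camera_info(n); K=np.array(c["mtx"],float); Rm=cv2.Rodrigues(np.array(c["rvec"],float))[0]; t=np.array(c["tvec"],float).ravel()
    return K,Rm,t
def ray(n,u,v):
    K,Rm,t=cam(n); d=Rm.T@np.linalg.solve(K,[u,v,1.]); return -Rm.T@t,d
def onz(n,u,v,z):
    o,d=ray(n,u,v); return o+d*(z-o[2])/d[2]
def onx(n,u,v,x):
    o,d=ray(n,u,v); return o+d*(x-o[0])/d[0]
def tri(a,b):
    (o1,d1),(o2,d2)=ray('top',*a),ray('side',*b)
    s=np.linalg.lstsq(np.c_[d1,-d2],o2-o1,rcond=None)[0]; p,q=o1+d1*s[0],o2+d2*s[1]
    return (p+q)/2,np.linalg.norm(p-q)
def proj(n,p):
    K,Rm,t=cam(n); q=K@(Rm@np.array(p)+t); return q[:2]/q[2]
def st():
    s=manip.get_state(); r=R.from_quat(np.roll(s["ee_rot"],-1)).as_matrix()
    print('t',round(s["clock"],2),'p',np.round(np.array(s["position"])*1e3,1),'F',np.round(s["contact_force"],1),'w',round(s["width"]*1e3,1),'g',round(s["gripper_force"],1)); print(np.round(r,3).tolist(),np.round(s["qpos"],2)); return s,r
E
python3 - <<'E'
from h import *
st()
for n in('top','side'):
    im=get_image(n); cv2.imwrite(f'pics/{n}0.png',im)
    K,Rm,t=cam(n); print(n,np.round(-Rm.T@t,3),np.round(Rm[2],2),K[0,0])
E
```

```text
t 0.0 p [ 127.5 -560.1  199.8] F [ 0.3  0.1 -1.2] w 85.6 g 0.0
[[0.975, 0.222, -0.0], [0.222, -0.975, 0.002], [0.0, -0.002, -1.0]] [-1.47  0.28  1.51 -0.    1.36 -0.12]
top [ 0.317 -0.205  1.208] [ 0.15  0.01 -0.99] 378.3023953497315
side [-0.674  0.141  0.895] [ 0.8  -0.24 -0.54] 470.61146568007547
```

View pics/top0.png

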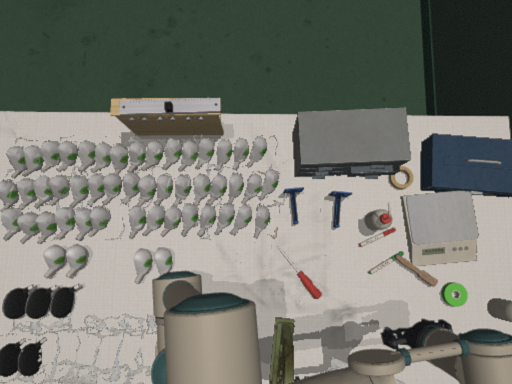

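View pics/side0.png

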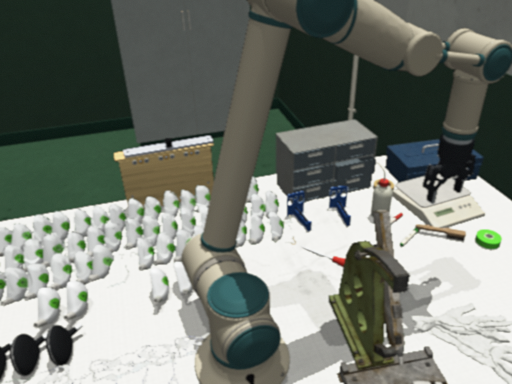

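The top view shows two blue brackets, with plates near (293,190) and (340,193) and their arms towards the robot. The backboard is at (110-222, 98-135) with the straightedge on its ledge. The side view shows the same, with the board face at (115-213, 140-200). I see no third bracket so far. Next I'll zoom in and measure.

```bash
python3 - <<'E'
from h import *
t=cv2.imread('pics/top0.png'); s=cv2.imread('pics/side0.png')
a=cv2.resize(t[85:145,100:235],None,fx=5,fy=5,interpolation=cv2.INTER_CUBIC)
b=cv2.resize(s[130:210,105:225],None,fx=5,fy=5,interpolation=cv2.INTER_CUBIC)[:295]
a=np.pad(a,((0,0),(0,800-a.shape[1]),(0,0))); b=np.pad(b,((0,0),(0,800-b.shape[1]),(0,0)))
cv2.imwrite('pics/crop0.png',np.vstack([a,b]))
for n,im in(('top',t),('side',s)):
    h=cv2.cvtColor(im,cv2.COLOR_BGR2HSV); m=cv2.inRange(h,(100,120,40),(125,255,255))
    k,l,stt,c=cv2.connectedComponentsWithStats(m)
    for i in range(1,k):
        if stt[i,4]>40:
            ct=cv2.findContours((l==i).astype(np.uint8),0,2)[0][0]
            print(n,stt[i],np.round(c[i],1),cv2.approxPolyDP(ct,2,True).reshape(-1,2).tolist())
E
```

```text
top [285 188  18   9  48] [292.9 190.4] [[302, 188], [285, 191], [289, 191], [291, 196], [292, 191]]
top [331 192  18  35  97] [338.1 202.5] [[348, 193], [331, 194], [337, 197], [335, 226], [338, 226], [335, 224], [337, 196]]
side [390 141  48  37 874] [413.9 157.1] [[435, 141], [390, 148], [407, 168], [406, 174], [411, 177], [424, 173], [425, 161], [421, 166], [417, 161], [419, 158], [427, 157], [428, 161], [429, 158], [433, 164], [435, 163], [432, 160], [435, 157], [437, 160], [434, 155], [437, 151], [427, 151], [431, 148], [428, 148], [423, 154], [420, 153], [424, 143]]
side [468 150  15  29 140] [476.5 162.6] [[473, 150], [476, 159], [475, 174], [468, 178], [477, 173], [482, 159]]
side [330 186  20  39 291] [339.7 202.4] [[330, 188], [337, 193], [337, 196], [331, 199], [330, 205], [338, 208], [348, 224], [349, 216], [341, 208], [345, 197], [339, 196], [346, 186]]
side [288 191  22  39 310] [297.6 208.3] [[288, 195], [297, 196], [293, 204], [288, 206], [288, 213], [294, 213], [309, 229], [309, 222], [299, 213], [302, 202], [296, 201], [300, 194], [303, 197], [303, 191]]
```

View pics/crop0.png

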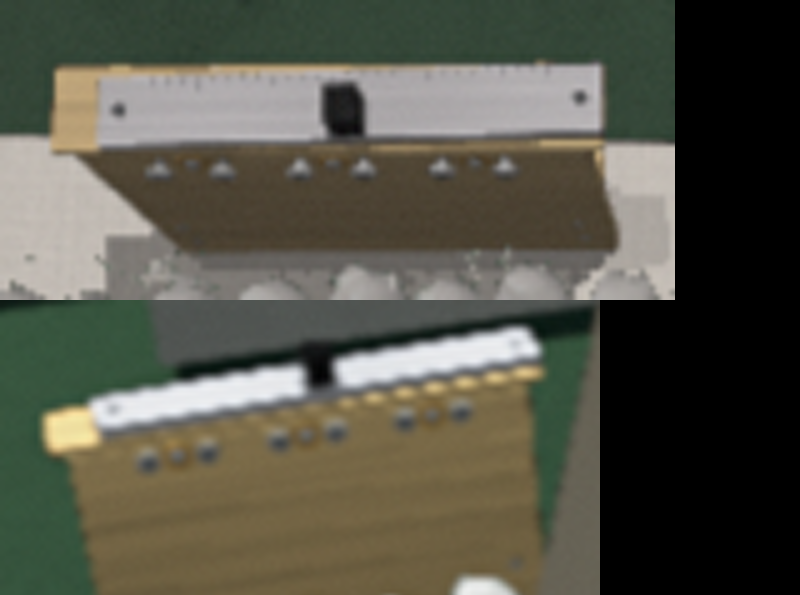

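The crop shows all six screw heads and the three catch noses in both views; the straightedge is offset to the right end of the ledge. Next: triangulate them, and zoom in on the brackets.

```bash
python3 - <<'E'
from h import *
T=[(158,170),(221,170),(299,170),(363,170),(441,168),(504,168)]
S=[(148,462),(207,452),(279,441),(336,431),(404,419),(460,411)]
tp=lambda u,v:(100+u/5-.4,85+v/5-.4)
sp=lambda u,v:(105+u/5-.4,130+(v-300)/5-.4)
P=[]
for a,b in zip(T,S):
    p,e=tri(tp(*a),sp(*b)); P.append(p); print(np.round(p*1e3,1),round(e*1e3,1))
P=np.array(P); f=np.polyfit(P[:,1],P[:,0],1); print('yaw slope',f, 'mids',np.round((P[::2]+P[1::2])/2*1e3,1))
for z,q in((.210,[(97,80),(97,148),(603,65),(603,137)]),(.234,[(322,85),(360,85),(326,133),(364,136)]),(.2,[(55,68),(52,150),(604,145)])):
    for c in q: print(z,c,np.round(onz('top',*tp(*c),z)*1e3,1))
t=cv2.imread('pics/top0.png'); s=cv2.imread('pics/side0.png')
a=cv2.resize(t[180:235,275:360],None,fx=7,fy=7,interpolation=cv2.INTER_CUBIC)[:,:400*2]
b=cv2.resize(s[180:235,280:355],None,fx=7,fy=7,interpolation=cv2.INTER_CUBIC)
a=cv2.resize(t[182:232,278:358],(480,300),interpolation=cv2.INTER_CUBIC)
b=cv2.resize(s[182:232,280:360],(480,300),interpolation=cv2.INTER_CUBIC)
cv2.imwrite('pics/crop1.png',np.vstack([a,b]))
E
```

```text
[665.2 162.6 182.7] 0.7
[665.4 126.5 183.3] 0.5
[666.   82.2 183.1] 0.1
[666.3  46.  183.7] 0.6
[668.1   2.2 183.7] 1.3
[668.6 -33.6 183.2] 0.7
yaw slope [-0.01829743  0.66778593] mids [[665.3 144.6 183. ]
 [666.1  64.1 183.4]
 [668.4 -15.7 183.4]]
0.21 (97, 80) [707.4 189.8 210. ]
0.21 (97, 148) [668.1 187.  210. ]
0.21 (603, 65) [719.4 -91.1 210. ]
0.21 (603, 137) [677.8 -92.4 210. ]
0.234 (322, 85) [696.6  57.9 234. ]
0.234 (360, 85) [696.9  37.3 234. ]
0.234 (326, 133) [669.6  54.4 234. ]
0.234 (364, 136) [668.1  33.8 234. ]
0.2 (55, 68) [718.1 218.  200. ]
0.2 (52, 150) [670.1 216.1 200. ]
0.2 (604, 145) [676.7 -91.9 200. ]
```

View pics/crop1.png

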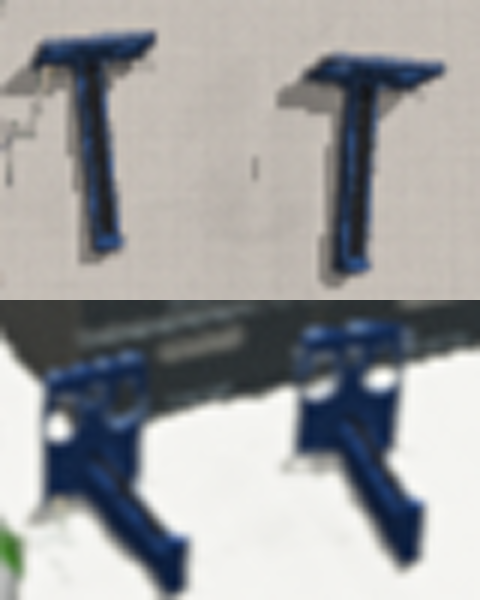

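The crop shows both brackets upright with their arms towards the robot. Bracket 1 has its plate top at about (40-155, 40) and its arm tip at (107,240). Bracket 2 has its plate top at (318-443, 64) and its arm tip at (352,265).

```bash
python3 - <<'E'
from h import *
tp=lambda u,v:(278+u/6-.4,182+v/6-.4)
sp=lambda u,v:(280+u/6-.4,182+(v-300)/6-.4)
for nm,pl,pr,arm,tip,sl,sr,stip in(('b1',(38,46),(155,36),(88,70),(107,238),(45,375),(143,355),(172,545)),('b2',(320,58),(443,68),(362,85),(352,264),(303,332),(405,328),(408,508))):
    a,b=onz('top',*tp(*pl),.084),onz('top',*tp(*pr),.084); c=onz('top',*tp(*arm),.03); d=onz('top',*tp(*tip),.04)
    print(nm,'plate',np.round(a*1e3),np.round(b*1e3),np.linalg.norm(a-b)*1e3,'yaw',np.arctan2(-(a-b)[0],(a-b)[1]))
    print('arm',np.round(c*1e3),'tip',np.round(d*1e3),'yaw',np.arctan2((c-d)[1],(c-d)[0]))
    for x,y in((pl,sl),(pr,sr),(tip,stip)): p,e=tri(tp(*x),sp(*y)); print('  tri',np.round(p*1e3),round(e*1e3,1))
s,r=st()
# side ground hidden corners; top-left cabinet edge
print('cab',np.round(onz('top',297,112,.201)*1e3),np.round(onz('top',297,165,.201)*1e3))
E
```

```text
b1 plate [ 484. -277.   84.] [ 490. -335.   84.] 58.75627799225966 yaw 0.10020056814677901
arm [ 479. -306.   30.] tip [ 391. -315.   40.] yaw 0.10106159240132964
  tri [ 483. -277.   86.] 0.2
  tri [ 490. -335.   83.] 1.7
  tri [ 392. -315.   32.] 2.7
b2 plate [ 480. -417.   84.] [ 475. -479.   84.] 61.26629675019817 yaw -0.06817561046571481
arm [ 473. -449.   30.] tip [ 380. -440.   40.] yaw -0.09355780956731727
  tri [ 479. -418.   87.] 3.0
  tri [ 476. -479.   79.] 1.0
  tri [ 380. -440.   35.] 2.7
t 0.1 p [ 127.5 -560.1  199.9] F [-0.3  0.7  0.6] w 85.6 g 0.0
[[0.975, 0.222, -0.0], [0.222, -0.975, 0.002], [0.0, -0.002, -1.0]] [-1.47  0.28  1.51  0.    1.36 -0.12]
cab [ 684. -305.  201.] [ 533. -304.  201.]
```

```bash
python3 -m crank '{"translation":[[0,0,0],[40,-27,0],[40,-27,0],[40,-27,0],[40,-27,0],[40,-27,0],[40,-27,0],[40,-27,0]],"roll":[0.124,0,0,0,0,0,0,0],"fingers":[1,0.6,0.6,0.6,0.6,0.6,0.6,0.6]}' 40
cat > go.py <<'E'
# usage: go.py x y z [yaw]: remaining shift in tool axes (mm) and roll
from h import *
import sys
s,r=st(); a=[float(v) for v in sys.argv[1:]]
d=np.array(a[:3])-np.array(s["position"])*1e3; yaw=np.arctan2(r[1,0],r[0,0])
if len(a)>3:
    ro=yaw-a[3]; r2=R.from_euler('z',-ro).as_matrix()@r; print('roll',round(ro,4),'after roll:',np.round(r2.T@d,1))
print('yaw',round(yaw,4),'tilt',np.round(r[:2,2],4),'tool shift',np.round(r.T@d,1))
E
python3 go.py 431 -311 120 0.1
python3 -c "
from h import *
a=get_image('top');b=get_image('side');cv2.imwrite('pics/v2.png',np.vstack([a[:290],b[:300]]))"
```

```text
clock: 0.9
position: [0.3884, -0.3431, 0.2004]
ee_rot: [-0.0, 0.999, 0.05, -0.0]
contact_force: [0.9, -1.4, 0.2]
width: 0.0514
gripper_force: 0.0
t 0.9 p [ 388.4 -343.1  200.4] F [ 0.9 -1.4  0.2] w 51.4 g 0.0
[[0.995, 0.099, -0.0], [0.099, -0.995, 0.0], [-0.0, -0.0, -1.0]] [-0.86  0.19  1.62 -0.    1.33  0.61]
roll -0.0004 after roll: [ 45.6 -27.6  80.4]
yaw 0.0996 tilt [-0.0003  0.0002] tool shift [ 45.6 -27.7  80.4]
```

View pics/v2.png

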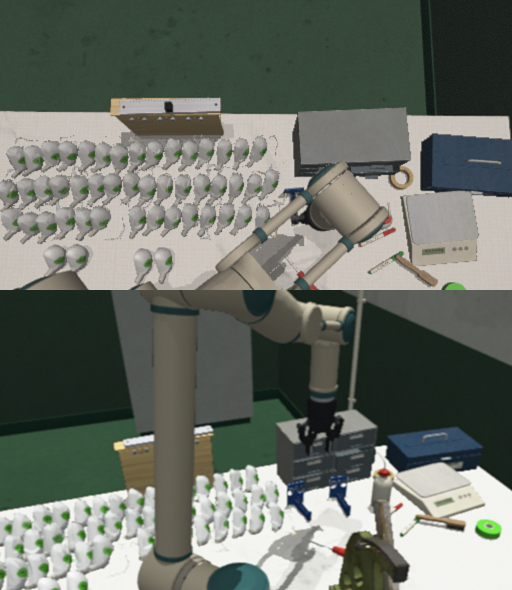

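No third bracket appears in the areas that were hidden before, so there are two. Now I'll descend on bracket 1.

```bash
python3 -m crank '{"translation":[[23,-14,0],[22.6,-13.7,0],[0,0,45],[0,0,45],[0,0,0]],"roll":[0,0,0,0,0],"fingers":[0.6,0.6,0.6,0.6,0.6]}'
python3 go.py 431 -311 5 0.1
python3 -c "
from h import *
a=get_image('top')[160:250,250:370];b=get_image('side')[150:240,270:390];cv2.imwrite('pics/v3.png',cv2.resize(np.vstack([a,b]),None,fx=3.3,fy=3.3,interpolation=2))"
```

```text
clock: 1.5
position: [0.4254, -0.3091, 0.1052]
ee_rot: [-0.005, 0.999, 0.05, -0.005]
contact_force: [-1.6, 1.1, 0.0]
width: 0.0512
gripper_force: 0.0
t 1.5 p [ 425.4 -309.1  105.2] F [-1.6  1.1  0. ] w 51.2 g 0.0
[[0.995, 0.1, -0.01], [0.1, -0.995, 0.009], [-0.009, -0.01, -1.0]] [-0.76  0.28  1.75 -0.    1.12  0.71]
roll -0.0 after roll: [  6.3   3.5 100.1]
yaw 0.1 tilt [-0.0105  0.0092] tool shift [  6.3   3.5 100.1]
```

View pics/v3.png

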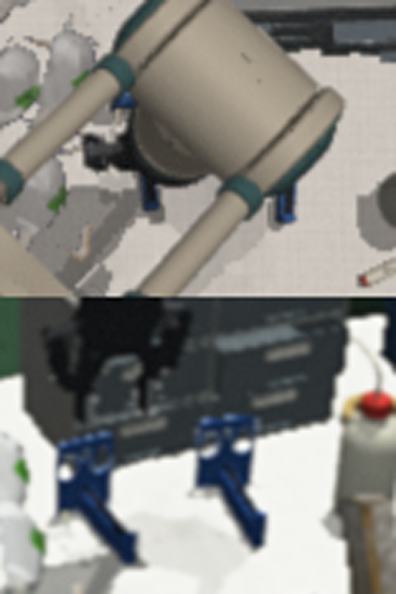

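The fingers straddle bracket 1's arm and both brackets are undisturbed.

```bash
python3 -m crank '{"translation":[[0,0,0],[0,0,20],[0,0,20],[0,0,20],[0,0,0],[0,0,0]],"roll":[0,0,0,0,0,0],"fingers":[0.6,0.6,0.6,0.6,0.6,0.6]}'
python3 go.py 431 -311 5 0.1
```

```text
clock: 2.2
position: [0.431, -0.3139, 0.0525]
ee_rot: [0.001, 0.999, 0.05, 0.001]
contact_force: [-0.3, -0.1, -0.0]
width: 0.0512
gripper_force: 0.0
t 2.2 p [ 431.  -313.9   52.5] F [-0.3 -0.1 -0. ] w 51.2 g 0.0
[[0.995, 0.099, 0.002], [0.099, -0.995, -0.002], [0.002, 0.003, -1.0]] [-0.76  0.34  1.82 -0.    0.98  0.71]
roll -0.0005 after roll: [ 0.2 -3.  47.5]
yaw 0.0995 tilt [ 0.0023 -0.0023] tool shift [ 0.2 -3.  47.5]
```

```bash
python3 -m crank '{"translation":[[0,-1,16],[0,-1,16],[0,0,13],[0,0,0],[0,0,0]],"roll":[0,0,0,0,0],"fingers":[0.6,0.6,0.6,0.6,0.6]}'
python3 go.py 431 -311 5 0.1
```

```text
clock: 2.7
position: [0.4308, -0.3117, 0.0072]
ee_rot: [0.001, 0.999, 0.05, 0.001]
contact_force: [1.0, 0.3, 0.0]
width: 0.0511
gripper_force: 0.0
t 2.7 p [ 430.8 -311.7    7.2] F [1.  0.3 0. ] w 51.1 g 0.0
[[0.995, 0.1, 0.002], [0.1, -0.995, -0.002], [0.002, 0.002, -1.0]] [-0.76  0.39  1.87 -0.    0.87  0.71]
roll -0.0002 after roll: [ 0.2 -0.7  2.2]
yaw 0.0998 tilt [ 0.002 -0.002] tool shift [ 0.2 -0.7  2.2]
```

```bash
python3 -m crank '{"translation":[[0,0,2],[0,0,0],[0,0,0],[0,0,0],[0,0,0],[0,0,0],[0,0,0],[0,0,0]],"roll":[0,0,0,0,0,0,0,0],"fingers":[0,0,0,0,0,0,0,0]}' 80
python3 go.py 431 -311 5 0.1
```

```text
clock: 3.5
position: [0.4298, -0.3106, 0.0037]
ee_rot: [0.0, 0.999, 0.05, -0.0]
contact_force: [0.1, 1.0, -0.2]
width: -0.0001
gripper_force: 0.0
t 3.5 p [ 429.8 -310.6    3.7] F [ 0.1  1.  -0.2] w -0.1 g 0.0
[[0.995, 0.1, -0.0], [0.1, -0.995, -0.0], [-0.0, 0.0, -1.0]] [-0.76  0.4   1.88 -0.    0.87  0.71]
roll -0.0003 after roll: [ 1.2  0.5 -1.3]
yaw 0.0997 tilt [-0.0001 -0.    ] tool shift [ 1.2  0.5 -1.3]
```

```bash
python3 -c "
from h import *
a=get_image('top')[160:250,250:370];b=get_image('side')[150:240,270:390];cv2.imwrite('pics/v4.png',cv2.resize(np.vstack([a,b]),None,fx=3.3,fy=3.3,interpolation=2))"
```

```text
(no output)
```

View pics/v4.png

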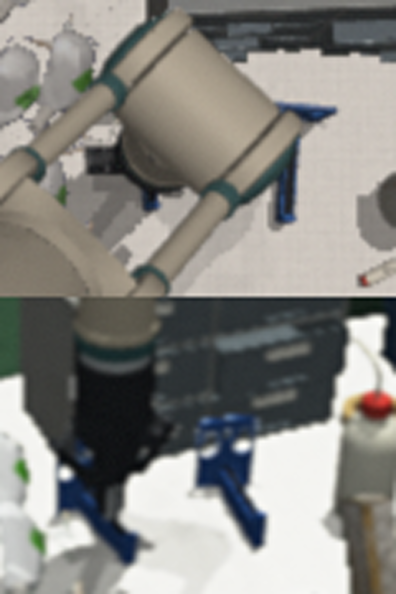

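```bash
python3 - <<'E'
from h import *
s,_=st(); p=np.array(s["position"])
for n,o in(('top',(250,160)),('side',(270,150))):
    for q in(p,p+[0,0,.019],p+[0,0,.09],[.391,-.315,.04],[.480,-.306,.03],[.391,-.315,.0]):
        u=proj(n,q); print(n,np.round(q,3),np.round(u,1),'crop',np.round((u-o)*3.3))
im=get_image('side'); b=im[170:240,275:365]
im=get_image('top'); a=im[180:235,270:360]
cv2.imwrite('pics/v5.png',np.vstack([cv2.resize(a,(540,270+60)),cv2.resize(b,(540,260))]) if 0 else cv2.resize(b,(720,560),interpolation=2))
E
```

```text
t 3.6 p [ 429.8 -310.7    3.7] F [ 0.1 -0.7 -0.2] w 0.1 g 0.0
[[0.995, 0.1, -0.0], [0.1, -0.995, -0.0], [-0.0, 0.0, -1.0]] [-0.76  0.4   1.88 -0.    0.87  0.71]
top [ 0.43  -0.311  0.004] [292.9 209.8] crop [142. 164.]
top [ 0.43  -0.311  0.023] [293.4 209.2] crop [143. 162.]
top [ 0.43  -0.311  0.094] [295.6 207. ] crop [150. 155.]
top [ 0.391 -0.315  0.04 ] [295.3 221.3] crop [150. 202.]
top [ 0.48  -0.306  0.03 ] [292.1 193. ] crop [139. 109.]
top [ 0.391 -0.315  0.   ] [294.1 222.1] crop [146. 205.]
side [ 0.43  -0.311  0.004] [302.7 223. ] crop [108. 241.]
side [ 0.43  -0.311  0.023] [302.9 218.2] crop [109. 225.]
side [ 0.43  -0.311  0.094] [303.6 199.3] crop [111. 163.]
side [ 0.391 -0.315  0.04 ] [309.  220.5] crop [129. 233.]
side [ 0.48  -0.306  0.03 ] [296.  207.7] crop [ 86. 191.]
side [ 0.391 -0.315  0.   ] [308.5 230.9] crop [127. 267.]
```

View pics/v5.png

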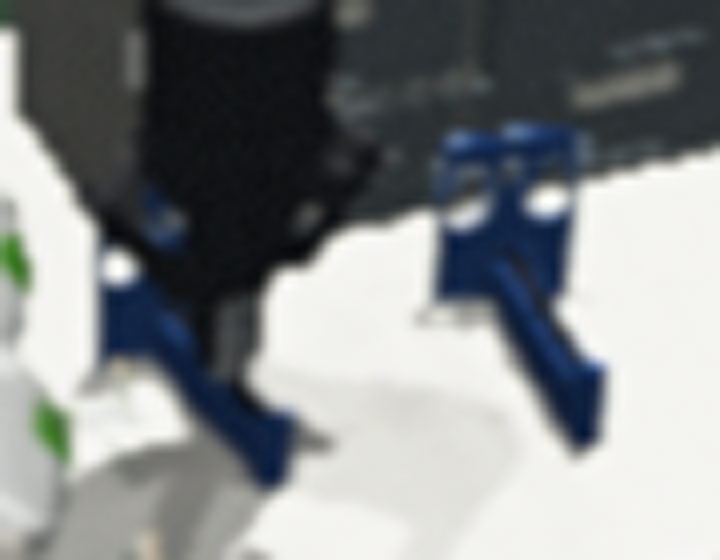

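The crop shows bracket 1 unmoved, with its tip at about (309,225) in the full image. The fingers are shut and lie behind the arm's near edge, with nothing gripped. I'll reopen them and close stepwise, watching width and force.

```bash
python3 -m crank '{"translation":[[0,0,0],[0,0,0],[0,0,0],[0,0,0],[0,0,0],[0,0,0]],"roll":[0,0,0,0,0,0],"fingers":[0.5,0.5,0.5,0.5,0.5,0.5]}' 40
python3 - <<'E'
from h import *
a=get_image('side'); cv2.imwrite('pics/sopen.png',a)
old=cv2.imread('pics/side0.png')
cv2.imwrite('pics/v6.png',np.hstack([cv2.resize(x[190:240,280:325],(400,444),interpolation=2) for x in (old,a)]))
E
```

```text
clock: 4.3
position: [0.4298, -0.3106, 0.0037]
ee_rot: [0.0, 0.999, 0.05, -0.0]
contact_force: [0.7, 0.1, 0.6]
width: 0.0425
gripper_force: 0.0
```

View pics/v6.png

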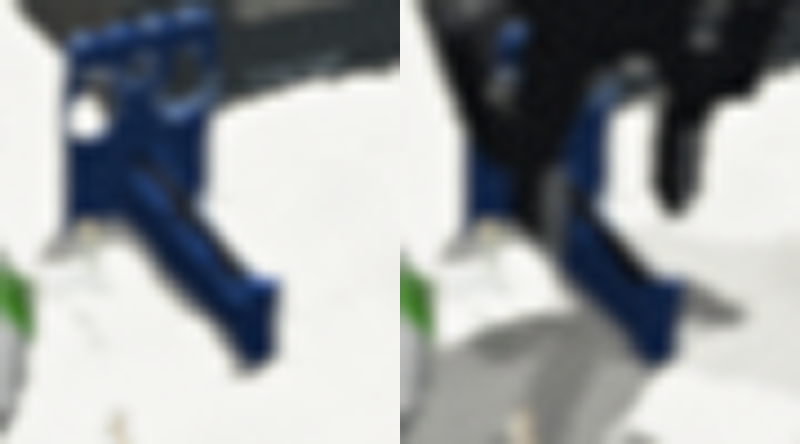

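The half-open fingers do straddle the arm, near finger in front and far finger behind. I'll close again in small steps.

```bash
python3 -m crank '{"translation":[[0,0,0],[0,0,0],[0,0,0],[0,0,0]],"roll":[0,0,0,0],"fingers":[0.4,0.3,0.25,0.22]}' 30 | tail -2
for i in 1 2 3; do echo; done; python3 -m crank '{"translation":[[0,0,0],[0,0,0]],"roll":[0,0],"fingers":[0.18,0.15]}' | tail -3
python3 -m crank '{"translation":[[0,0,0],[0,0,0]],"roll":[0,0],"fingers":[0.1,0.1]}' | tail -3
python3 -m crank '{"translation":[[0,0,0],[0,0,0]],"roll":[0,0],"fingers":[0,0]}' | tail -3
```

```text
width: 0.0188
gripper_force: 0.0



contact_force: [-0.0, -0.5, 0.2]
width: 0.0129
gripper_force: 0.0
contact_force: [0.3, 0.4, -0.8]
width: 0.0087
gripper_force: 0.0
contact_force: [0.6, 0.1, -0.2]
width: 0.0001
gripper_force: 0.0
```

```bash
python3 - <<'E'
from h import *
for y in(-.289,-.336):
    for z in(.004,.015,.03,.05): print(y,z,np.round(proj('side',[.43,y,z]),1))
E
```

```text
-0.289 0.004 [296.2 224.2]
-0.289 0.015 [296.3 221.4]
-0.289 0.03 [296.4 217.5]
-0.289 0.05 [296.6 212.3]
-0.336 0.004 [310.2 221.4]
-0.336 0.015 [310.4 218.6]
-0.336 0.03 [310.5 214.7]
-0.336 0.05 [310.8 209.5]
```

The half-open tips project to z of about 30 mm, roughly 20 mm higher than expected. I'll open, descend in small steps and watch the force.

```bash
python3 -m crank '{"translation":[[0,0,0],[0,0,0],[0,0,0],[0,0,3],[0,0,3],[0,0,0],[0,0,0]],"roll":[0,0,0,0,0,0,0],"fingers":[0.4,0.4,0.4,0.4,0.4,0.4,0.4]}' 40
python3 - <<'E'
from h import *
a=get_image('side'); cv2.imwrite('pics/v7.png',cv2.resize(a[185:240,275:335],(660,600),interpolation=2))
E
```

```text
clock: 6.05
position: [0.4297, -0.3105, -0.0025]
ee_rot: [-0.0, 0.999, 0.05, -0.0]
contact_force: [-1.0, -0.1, -0.5]
width: 0.0341
gripper_force: 0.0
```

View pics/v7.png

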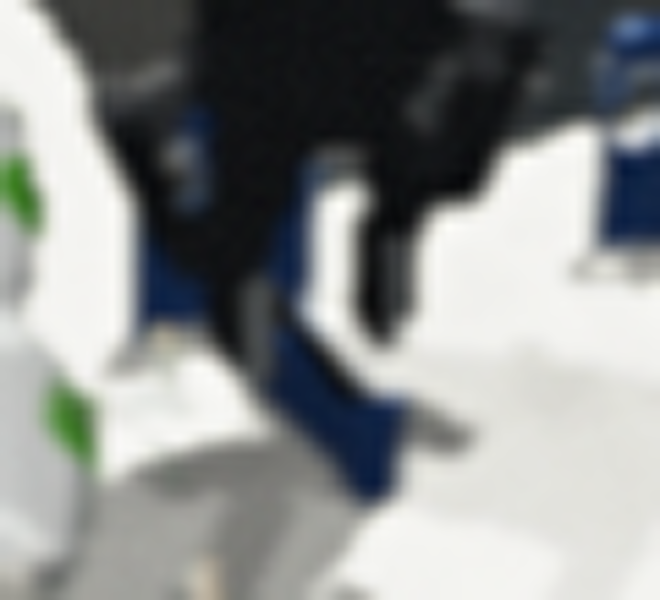

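The far fingertip is at about (310,216), so z is about 26 mm while the TCP reads -2.5 mm with no contact. The fingers closed above the arm, so I need to go down about 12 mm more.

```bash
python3 -m crank '{"translation":[[0,0,3],[0,0,3],[0,0,3],[0,0,3],[0,0,0],[0,0,0]],"roll":[0,0,0,0,0,0],"fingers":[0.4,0.4,0.4,0.4,0.4,0.4]}' 40
python3 -m crank '{"translation":[[0,0,0],[0,0,0],[0,0,0],[0,0,0],[0,0,0],[0,0,0]],"roll":[0,0,0,0,0,0],"fingers":[0.3,0.2,0.1,0.1,0,0]}' 40
```

```text
clock: 6.7
position: [0.4298, -0.3106, -0.0144]
ee_rot: [-0.0, 0.999, 0.05, -0.0]
contact_force: [0.0, -0.0, -0.3]
width: 0.0344
gripper_force: 0.0
clock: 7.3
position: [0.4301, -0.3111, -0.014]
ee_rot: [0.0, 0.999, 0.05, 0.0]
contact_force: [-0.9, -0.0, 3.5]
width: 0.0131
gripper_force: 40.5
```

Gripped: width about 13 mm at 40 N. Next I'll raise the grip force and lift straight up, clear of the cabinet and clubs.

```bash
python3 -m crank '{"translation":[[0,0,0],[0,0,-5],[0,0,-15],[0,0,-25],[0,0,-30],[0,0,-30],[0,0,-30],[0,0,0]],"roll":[0,0,0,0,0,0,0,0],"fingers":[0,0,0,0,0,0,0,0]}' 100
python3 -m crank '{"translation":[[0,0,0],[0,-20,0],[0,-35,0],[0,-35,0],[0,-35,0],[0,-35,0],[0,-35,0],[0,-35,0]],"roll":[0.08,0,0,0,0,0,0,0],"fingers":[0,0,0,0,0,0,0,0]}'
python3 go.py 574 143.5 128 0.02
```

```text
clock: 8.1
position: [0.4317, -0.3122, 0.1242]
ee_rot: [0.003, 0.999, 0.05, 0.003]
contact_force: [1.0, -1.4, -2.6]
width: 0.0113
gripper_force: 99.1
clock: 8.9
position: [0.423, -0.0778, 0.1191]
ee_rot: [-0.001, 1.0, 0.01, -0.002]
contact_force: [0.2, -0.2, -1.4]
width: 0.011
gripper_force: 99.0
t 8.9 p [423.  -77.8 119.1] F [ 0.2 -0.2 -1.4] w 11.0 g 99.0
[[1.0, 0.021, -0.004], [0.021, -1.0, 0.002], [-0.004, -0.002, -1.0]] [-0.34  0.13  1.92  0.    1.1   1.21]
roll 0.0007 after roll: [ 155.4 -218.2   -9. ]
yaw 0.0207 tilt [-0.0036  0.002 ] tool shift [ 155.6 -218.1   -9. ]
```

```bash
python3 -m crank '{"translation":[[17,-30,0],[17,-30,0],[17,-30,0],[17,-30,0],[17,-30,0],[17,-30,0],[17,-30,0],[0,-8,0]],"roll":[0,0,0,0,0,0,0,0],"fingers":[0,0,0,0,0,0,0,0]}'
python3 -m crank '{"translation":[[0,0,0],[0,0,0],[0,0,0]],"roll":[0,0,0],"fingers":[0,0,0]}' >/dev/null
python3 go.py 574 143.5 118 0.02
python3 - <<'E'
from h import *
a=get_image('top'); b=get_image('side'); cv2.imwrite('pics/t3.png',a); cv2.imwrite('pics/s3.png',b)
cv2.imwrite('pics/v8.png',np.vstack([cv2.resize(a[95:155,100:220],(600,300),interpolation=2),cv2.resize(b[135:195,105:225],(600,300),interpolation=2)]))
E
```

```text
clock: 9.7
position: [0.54, 0.1434, 0.1188]
ee_rot: [-0.001, 1.0, 0.012, -0.001]
contact_force: [0.3, -0.7, -1.7]
width: 0.0109
gripper_force: 99.0
t 10.0 p [538.6 138.7 120.2] F [-0.2 -0.9 -2.3] w 11.1 g 99.0
[[1.0, 0.019, -0.002], [0.019, -1.0, -0.001], [-0.002, 0.001, -1.0]] [ 0.13  0.31  1.67 -0.    1.17  1.68]
roll -0.0008 after roll: [35.5 -4.1  2.1]
yaw 0.0192 tilt [-0.0018 -0.0008] tool shift [35.5 -4.2  2.1]
```

View pics/v8.png

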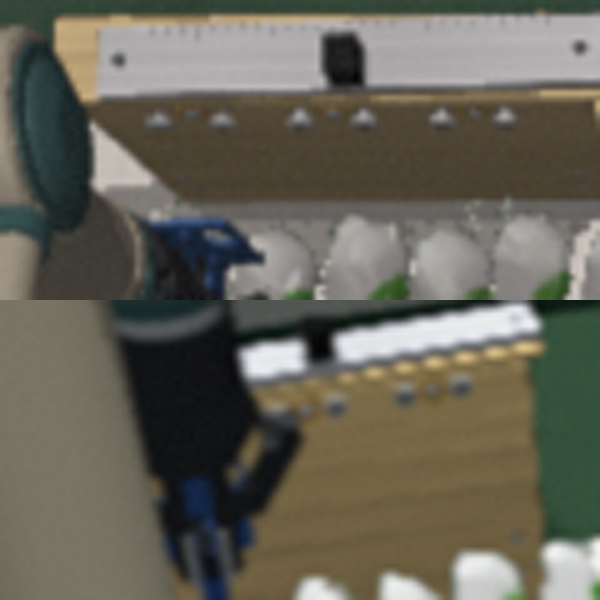

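The top crop shows the plate's top edge at v of about 220 with its right upper corner at (228,220); the screws are still free. I'll place that corner at z = 218 mm.

```bash
python3 - <<'E'
from h import *
for z in(.213,.218,.223): print(z,[np.round(onz('top',100+u/5-.4,95+v/5-.4,z)*1e3,1) for u,v in((228,218),(226,222),(262,262),(150,220))])
# bottom right corner, z=.134
print(np.round(onz('top',100+262/5-.4,95+264/5-.4,.134)*1e3,1))
a=cv2.imread('pics/t3.png'); h=cv2.cvtColor(a,cv2.COLOR_BGR2HSV); m=cv2.inRange(h,(100,110,30),(125,255,255))[125:160,125:160]
for i,r in enumerate(m):
    w=np.flatnonzero(r)
    if len(w): print(125+i,125+w.min(),125+w.max(),len(w))
E
```

```text
0.213 [array([599.8, 109.5, 213. ]), array([597.6, 110.4, 213. ]), array([575.4,  89.5, 213. ]), array([598.1, 152. , 213. ])]
0.218 [array([598.4, 107.9, 218. ]), array([596.1, 108.8, 218. ]), array([574.1,  88. , 218. ]), array([596.7, 150.2, 218. ])]
0.223 [array([597. , 106.3, 223. ]), array([594.7, 107.2, 223. ]), array([572.8,  86.5, 223. ]), array([595.3, 148.4, 223. ])]
[594.7 112.8 134. ]
139 134 144 11
140 130 145 16
141 132 139 8
142 133 147 8
143 134 148 13
144 136 148 13
145 136 149 14
146 137 150 12
147 137 145 7
148 138 144 4
149 141 143 3
150 141 143 3
151 141 143 3
152 141 143 3
153 143 143 1
```

The plate agrees with the grasp geometry within about 2 mm: origin about (597,139.5). I'll align it in front of station 0.

```bash
python3 -m crank '{"translation":[[10,-2,1],[10,-2,1],[8,0,0],[0,0,0],[0,0,0],[0,0,0]],"roll":[0,0,0,0,0,0],"fingers":[0,0,0,0,0,0]}' >/dev/null; python3 go.py 574 143.5 118 0.02
```

```text
t 10.7 p [567.4 144.1 118.5] F [ 0.4  0.2 -3. ] w 11.2 g 99.0
[[1.0, 0.02, -0.001], [0.02, -1.0, -0.0], [-0.001, 0.0, -1.0]] [ 0.13  0.35  1.61 -0.    1.18  1.68]
roll -0.0002 after roll: [6.5 0.7 0.5]
yaw 0.0198 tilt [-0.0009 -0.0002] tool shift [6.5 0.7 0.5]
```

```bash
cat > corner.py <<'E'
from h import *
# right end of the plate's top edge in the top view
import sys
z=float(sys.argv[1]); c0,c1,r0,r1=map(int,sys.argv[2:6])
a=get_image('top'); cv2.imwrite('pics/t_last.png',a); h=cv2.cvtColor(a,cv2.COLOR_BGR2HSV); m=cv2.inRange(h,(100,110,30),(125,255,255))[r0:r1,c0:c1]
n=0
for i,r in enumerate(m):
    w=np.flatnonzero(r)
    if len(w): print(r0+i,c0+w.min(),c0+w.max(),len(w),np.round(onz('top',c0+w.max()+.5,r0+i,z)*1e3,1)); n+=1
    if n>8: break
st()
E
python3 corner.py .2165 115 175 115 165
```

```text
129 130 143 14 [624.6 114.6 216.5]
130 130 144 15 [621.8 111.6 216.5]
131 132 145 9 [619.  108.8 216.5]
132 133 146 9 [616.3 105.9 216.5]
133 134 147 14 [613.5 103.  216.5]
134 135 148 14 [610.7 100.1 216.5]
135 135 149 15 [607.9  97.2 216.5]
136 136 149 12 [605.1  97.  216.5]
137 140 150 11 [602.4  94.1 216.5]
t 10.75 p [567.4 144.2 118.6] F [-0.8  0.4 -3.1] w 10.8 g 99.0
[[1.0, 0.02, -0.001], [0.02, -1.0, -0.0], [-0.001, 0.0, -1.0]] [ 0.13  0.35  1.61 -0.    1.18  1.68]
```

```bash
python3 -m crank '{"translation":[[10,1,0],[10,0,0],[10,0,0],[4,0,0],[0,0,0],[0,0,0]],"roll":[0,0,0,0,0,0],"fingers":[0,0,0,0,0,0]}' >/dev/null; python3 go.py 614 144 118 0.02
python3 -m crank '{"translation":[[3,0,0],[3,0,0],[0,0,0]],"roll":[0,0,0],"fingers":[0,0,0]}' >/dev/null; python3 go.py 614 144 118 0.02
```

```text
t 11.35 p [601.6 143.8 118.4] F [-0.4 -1.  -1.7] w 11.0 g 99.1
[[1.0, 0.02, -0.001], [0.02, -1.0, -0.0], [-0.001, 0.0, -1.0]] [ 0.12  0.39  1.54 -0.    1.21  1.67]
roll -0.0002 after roll: [12.5  0.1  0.4]
yaw 0.0198 tilt [-0.0011 -0.0002] tool shift [12.5  0.1  0.4]
t 11.65 p [607.7 143.9 118.5] F [-1.2 -0.2 -2.5] w 11.3 g 99.0
[[1.0, 0.02, -0.001], [0.02, -1.0, -0.0], [-0.001, 0.0, -1.0]] [ 0.12  0.4   1.52 -0.    1.22  1.67]
roll -0.0002 after roll: [6.3 0.  0.5]
yaw 0.0198 tilt [-0.0007 -0.0002] tool shift [6.3 0.  0.5]
```

```bash
for k in 1 2; do python3 -m crank '{"translation":[[2,0,0],[1,0,0],[0,0,0]],"roll":[0,0,0],"fingers":[0,0,0]}' >/dev/null; python3 go.py 614 144 118 0.02 | head -1; done
```

```text
t 11.95 p [609.5 144.  118.3] F [-4.1  0.4 -1.1] w 11.1 g 99.1
t 12.25 p [611.4 144.  118.2] F [-7.8  1.  -0.1] w 11.2 g 99.3
```

```bash
for k in 1 2 3; do python3 -m crank '{"translation":[[2,0,0],[0,0,0],[0,0,0]],"roll":[0,0,0],"fingers":[0,0,0]}' >/dev/null; python3 go.py 614 144 118 0.02 | head -1; done; python3 corner.py .2162 115 175 105 165 | head -4
```

```text
t 12.55 p [611.3 144.1 117.9] F [-10.7  -0.   -0.1] w 10.9 g 99.4
t 12.85 p [611.2 144.1 117.6] F [-13.7  -0.9   1.1] w 11.2 g 99.6
t 13.15 p [611.1 144.1 117.4] F [-17.4   0.5   2.4] w 11.0 g 99.8
114 133 144 12 [667.3 114.5 216.2]
115 134 145 12 [664.5 111.6 216.2]
116 135 146 6 [661.7 108.6 216.2]
117 137 139 3 [658.6 127.7 216.2]
```

Contact is soft from about 607.5 (catch nose) and hard at 611.2, so the plate is flush through the keyholes. I'll ease the x push and go down.

```bash
python3 -m crank '{"translation":[[-3,0,0],[0,0,2],[0,0,2],[0,0,2],[0,0,0]],"roll":[0,0,0,0,0],"fingers":[0,0,0,0,0]}' >/dev/null; python3 go.py 611 144 102 0.02|head -1
for k in 1 2; do python3 -m crank '{"translation":[[-0.5,0,2],[0,0,2],[0,0,0]],"roll":[0,0,0],"fingers":[0,0,0]}' >/dev/null; python3 go.py 611 144 102 0.02|head -1; done
```

```text
t 13.7 p [611.3 144.1 111.5] F [-11.   -0.2  -1. ] w 11.4 g 99.3
t 14.0 p [611.2 144.1 106.9] F [-8.5 -1.9 -4.5] w 11.3 g 98.9
t 14.3 p [611.3 143.7 103.3] F [-9.8 -0.6 -2.6] w 11.5 g 99.1
```

```bash
for k in 1 2 3 4; do python3 -m crank '{"translation":[[0,0,2],[0,0,0],[0,0,0]],"roll":[0,0,0],"fingers":[0,0,0]}' >/dev/null; python3 go.py 611 144 102 0.02|head -1; done; python3 go.py 611 144 102 0.02|tail -1
```

```text
t 14.6 p [611.4 143.6 102.1] F [-11.   -1.1   0.9] w 11.3 g 99.5
t 14.9 p [611.3 143.7 101.5] F [-13.2  -0.6   8.1] w 10.8 g 100.3
t 15.2 p [611.1 143.7 100.8] F [-15.3  -2.3  13.9] w 11.0 g 101.1
t 15.5 p [611.  143.7 100.2] F [-18.4  -2.7  19.7] w 10.9 g 102.0
yaw 0.0202 tilt [-0.0069 -0.0011] tool shift [ 0.  -0.3 -1.8]
```

```bash
python3 -m crank '{"translation":[[-3,0,-5],[0,0,0],[0,0,0],[0,0,0],[0,0,0],[0,0,0]],"roll":[0,0,0,0,0,0],"fingers":[0,0,0.45,0.45,0.45,0.45]}' 
python3 -m crank '{"translation":[[0,0,-20],[0,0,-25],[0,0,-35],[-20,0,-35],[-40,15,0],[-40,20,0],[0,40,0],[0,40,0]],"roll":[0,0,0,0,0,0,0,0],"fingers":[0.45,0.45,0.45,0.45,0.45,0.6,0.6,0.6]}' >/dev/null
python3 go.py 421 -444 200 -0.085
python3 - <<'E'
from h import *
a=get_image('top'); b=get_image('side'); cv2.imwrite('pics/t4.png',a); cv2.imwrite('pics/s4.png',b)
cv2.imwrite('pics/v9.png',np.vstack([cv2.resize(a[95:155,100:220],(600,300),interpolation=2),cv2.resize(b[135:195,105:225],(600,300),interpolation=2)]))
E
```

```text
clock: 16.1
position: [0.6139, 0.1441, 0.102]
ee_rot: [-0.0, 1.0, 0.01, 0.001]
contact_force: [0.4, 0.1, -0.5]
width: 0.0389
gripper_force: 0.0
t 16.9 p [514.4  26.7 217.5] F [ 1.4  0.9 -0.6] w 51.6 g 0.0
[[1.0, 0.022, 0.002], [0.022, -1.0, -0.0], [0.002, 0.0, -1.0]] [-0.08  0.17  1.6  -0.    1.36  1.47]
roll 0.107 after roll: [-53.1 476.9  17.5]
yaw 0.022 tilt [ 0.0023 -0.0002] tool shift [-103.8  468.5   17.4]
```

View pics/v9.png

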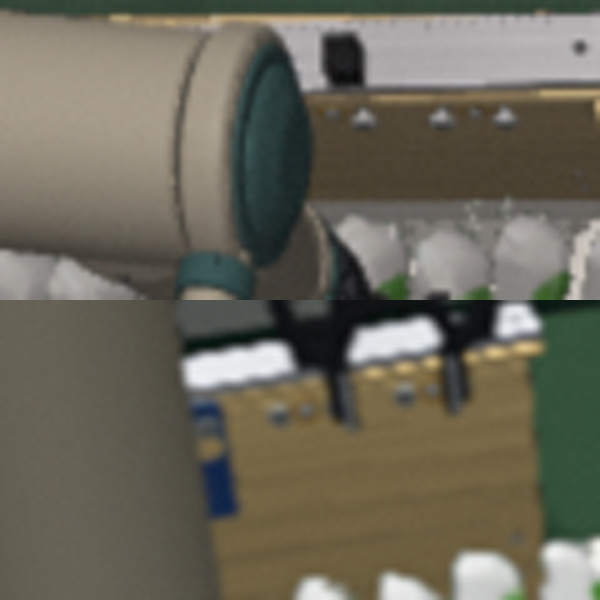

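Bracket 1 hangs on the board at station 0; the side crop shows its plate edge at (215, 405-515). Now to bracket 2: re-measure it by mask in case it was knocked.

```bash
python3 - <<'E'
from h import *
a=cv2.imread('pics/t4.png'); h=cv2.cvtColor(a,cv2.COLOR_BGR2HSV)
for n,i in(('top',a),('side',cv2.imread('pics/s4.png'))):
    m=cv2.inRange(cv2.cvtColor(i,cv2.COLOR_BGR2HSV),(100,110,30),(125,255,255))
    k,l,q,c=cv2.connectedComponentsWithStats(cv2.dilate(m,np.ones((3,3))))
    for j in range(1,k):
        if q[j,4]>60: print(n,q[j],np.round(c[j],1))
m=cv2.inRange(h,(100,110,30),(125,255,255))
for r in range(188,232):
    w=np.flatnonzero(m[r,315:375]); 
    if len(w) and r%3==0: print(r,315+w.min(),315+w.max(),np.round(onz('top',315+(w.min()+w.max())/2,r,.03)*1e3))
red=cv2.inRange(h,(0,150,100),(8,255,255))[195:250,360:400]; ys,xs=np.nonzero(red[:35]); print('cap',np.round(onz('top',360+xs.mean(),195+ys.mean(),.17)*1e3),len(xs))
E
```

```text
top [421 163  10  14  88] [425.1 169.4]
top [421 178  11  10  69] [425.6 182.6]
top [330 191  22  37 242] [337.8 204. ]
side [ 386  137   98   45 3191] [433.1 158.8]
side [145 166   8  13  85] [148.4 172.2]
side [329 184  22  42 501] [339.7 201.6]
192 333 341 [ 485. -447.   30.]
195 335 347 [ 476. -459.   30.]
198 336 337 [ 466. -445.   30.]
201 336 336 [ 457. -443.   30.]
204 336 336 [ 447. -443.   30.]
207 335 336 [ 438. -441.   30.]
210 335 336 [ 429. -441.   30.]
213 335 336 [ 419. -441.   30.]
216 335 335 [ 410. -439.   30.]
219 335 335 [ 401. -439.   30.]
222 335 335 [ 391. -439.   30.]
225 334 338 [ 382. -442.   30.]
cap [ 392. -549.  170.] 56
```

```bash
python3 -m crank '{"translation":[[0,0,0],[-6,48,0],[-6,48,0],[-6,48,0],[-6,48,0],[-6,48,0],[-6,48,0],[-6,48,0]],"roll":[0.107,0,0,0,0,0,0,0],"fingers":[0.45,0.45,0.45,0.45,0.45,0.45,0.45,0.45]}' >/dev/null; python3 go.py 421 -444 150 -0.085
```

```text
t 17.8 p [ 444.2 -305.6  216.9] F [-0.2 -0.5 -0.4] w 38.3 g 0.0
[[0.996, -0.087, 0.001], [-0.087, -0.996, -0.0], [0.001, 0.0, -1.0]] [-0.73  0.21  1.55  0.    1.38  0.93]
roll -0.0021 after roll: [-11.4 139.8  67. ]
yaw -0.0871 tilt [ 0.0014 -0.0004] tool shift [-11.1 139.8  67. ]
```

Bracket 2 has not moved, and the bottle is 100 mm beyond it.

```bash
python3 -m crank '{"translation":[[-4,46,0],[-4,46,0],[-3,46,0],[0,2,0],[0,0,20],[0,0,30],[0,0,0],[0,0,0]],"roll":[0,0,0,0,0,0,0,0],"fingers":[0.45,0.45,0.45,0.45,0.45,0.45,0.45,0.45]}' >/dev/null; python3 go.py 421 -444 -13 -0.085
```

```text
t 18.6 p [ 421.4 -441.6  166.7] F [-0.2  0.1  0.9] w 38.8 g 0.0
[[0.996, -0.086, -0.0], [-0.086, -0.996, 0.001], [-0.0, -0.001, -1.0]] [-0.92  0.35  1.48  0.    1.31  0.73]
roll -0.0015 after roll: [-1.000e-01  2.600e+00  1.797e+02]
yaw -0.0865 tilt [-0.0003  0.001 ] tool shift [-1.000e-01  2.600e+00  1.797e+02]
```

```bash
python3 -m crank '{"translation":[[0,1.5,30],[0,1,30],[0,0,30],[0,0,30],[0,0,20],[0,0,10],[0,0,0],[0,0,0]],"roll":[0,0,0,0,0,0,0,0],"fingers":[0.45,0.45,0.45,0.45,0.45,0.45,0.45,0.45]}' >/dev/null; python3 go.py 421 -444 -13 -0.085
python3 -m crank '{"translation":[[0,0,8],[0,0,8],[0,0,8],[0,0,4],[0,0,0],[0,0,0]],"roll":[0,0,0,0,0,0],"fingers":[0.4,0.4,0.4,0.4,0.4,0.4]}' >/dev/null; python3 go.py 421 -444 -13 -0.085
```

```text
t 19.4 p [ 421.8 -446.    18.3] F [-0.2 -0.   0.8] w 38.1 g 0.0
[[0.996, -0.087, 0.002], [-0.087, -0.996, -0.002], [0.002, 0.002, -1.0]] [-0.93  0.48  1.67  0.    0.99  0.73]
roll -0.0019 after roll: [-1.  -2.  31.3]
yaw -0.0869 tilt [ 0.0019 -0.0024] tool shift [-1.  -2.  31.3]
t 20.0 p [ 420.6 -445.   -11.5] F [-0.8  0.4  0. ] w 34.1 g 0.0
[[0.996, -0.087, -0.0], [-0.087, -0.996, 0.0], [-0.0, -0.0, -1.0]] [-0.93  0.51  1.7  -0.    0.92  0.73]
roll -0.0023 after roll: [ 0.3 -1.   1.5]
yaw -0.0873 tilt [-0.0001  0.0001] tool shift [ 0.3 -1.   1.5]
```

```bash
python3 -m crank '{"translation":[[0,0,1],[0,0,0],[0,0,0],[0,0,0],[0,0,0],[0,0,0],[0,0,0]],"roll":[0,0,0,0,0,0,0],"fingers":[0.3,0.2,0.1,0.1,0,0,0]}' 40
python3 -m crank '{"translation":[[0,0,0],[0,0,0]],"roll":[0,0],"fingers":[0,0]}' 100
```

```text
clock: 20.7
position: [0.4208, -0.4454, -0.0119]
ee_rot: [0.0, 0.999, -0.044, 0.0]
contact_force: [-0.7, -1.2, 3.7]
width: 0.0127
gripper_force: 40.9
clock: 20.9
position: [0.4209, -0.4454, -0.0117]
ee_rot: [0.001, 0.999, -0.044, 0.0]
contact_force: [0.0, 0.2, 5.4]
width: 0.0103
gripper_force: 100.6
```

Bracket 2 is gripped. Lift, turn and carry to station 2.

```bash
python3 -m crank '{"translation":[[0,0,-5],[0,0,-15],[0,0,-25],[0,0,-30],[0,0,-30],[0,0,-28],[0,0,0],[0,0,0]],"roll":[0,0,0,0,0,0,-0.107,0],"fingers":[0,0,0,0,0,0,0,0]}' >/dev/null
python3 -m crank '{"translation":[[0,-20,0],[0,-35,0],[0,-45,0],[0,-45,0],[0,-45,0],[0,-45,0],[0,-45,0],[0,-30,0]],"roll":[0,0,0,0,0,0,0,0],"fingers":[0,0,0,0,0,0,0,0]}' >/dev/null; python3 go.py 565 -17.5 120 0.02
```

```text
t 22.5 p [ 412.  -131.2  119.2] F [ 0.8 -0.4 -3.6] w 10.4 g 99.6
[[1.0, 0.018, -0.004], [0.018, -1.0, 0.003], [-0.004, -0.003, -1.0]] [-0.47  0.13  1.92  0.    1.1   1.08]
roll -0.0017 after roll: [ 155.3 -110.6   -1. ]
yaw 0.0183 tilt [-0.0042  0.0033] tool shift [ 155.1 -110.9   -1. ]
```

```bash
python3 -m crank '{"translation":[[25,-25,0],[25,-25,0],[25,-25,0],[25,-25,0],[25,-10,0],[15,0,0],[0,0,0],[0,0,0]],"roll":[0,0,0,0,0,0,0,0],"fingers":[0,0,0,0,0,0,0,0]}' >/dev/null
python3 -m crank '{"translation":[[0,0,0],[0,0,0]],"roll":[-0.002,0],"fingers":[0,0]}' >/dev/null; python3 go.py 565 -17.8 120 0.02; python3 corner.py .216 185 250 110 165
```

```text
t 23.5 p [551.  -22.5 120.5] F [-0.2 -1.  -2.3] w 10.8 g 99.6
[[1.0, 0.021, -0.001], [0.021, -1.0, 0.0], [-0.001, -0.0, -1.0]] [-0.17  0.3   1.68 -0.    1.16  1.38]
roll 0.0006 after roll: [14.1 -4.5  0.5]
yaw 0.0206 tilt [-0.0014  0.0001] tool shift [14.1 -4.5  0.5]
135 198 203 6 [609.9 -49.6 216. ]
136 198 204 7 [607.2 -52.4 216. ]
137 198 204 4 [604.4 -52.6 216. ]
138 204 204 1 [601.6 -52.7 216. ]
139 204 205 2 [598.8 -55.5 216. ]
140 200 205 6 [596.  -55.6 216. ]
141 201 205 5 [593.2 -55.7 216. ]
142 201 206 6 [590.5 -58.5 216. ]
143 201 206 6 [587.7 -58.6 216. ]
t 23.55 p [551.3 -22.6 120.7] F [ 0.   0.2 -2.2] w 11.2 g 99.6
[[1.0, 0.021, -0.001], [0.021, -1.0, 0.0], [-0.001, -0.0, -1.0]] [-0.17  0.3   1.68 -0.    1.16  1.38]
```

```bash
python3 -m crank '{"translation":[[10,-3,0],[10,-1.5,0.5],[10,0,0],[10,0,0],[10,0,0],[4,0,0],[0,0,0],[0,0,0]],"roll":[0,0,0,0,0,0,0,0],"fingers":[0,0,0,0,0,0,0,0]}' >/dev/null; python3 go.py 615 -16.8 120 0.02; python3 corner.py .216 185 250 105 165|head -3
```

```text
t 24.35 p [605.8 -16.6 119.9] F [-0.3 -0.7 -2.8] w 10.9 g 99.6
[[1.0, 0.022, -0.001], [0.022, -1.0, -0.0], [-0.001, -0.0, -1.0]] [-0.14  0.38  1.56 -0.    1.2   1.41]
roll 0.0018 after roll: [ 9.2  0.4 -0.1]
yaw 0.0218 tilt [-0.0011 -0.    ] tool shift [ 9.2  0.4 -0.1]
116 197 202 6 [663.6 -44.9 216. ]
117 198 202 5 [660.7 -45.  216. ]
118 201 203 3 [657.9 -47.9 216. ]
```

```bash
for k in 1 2 3 4 5 6; do python3 -m crank '{"translation":[[2,0,0],[1,0,0],[0,0,0]],"roll":[0,0,0],"fingers":[0,0,0]}' >/dev/null; python3 go.py 615 -16.8 120 0.02|head -1; done;  python3 corner.py .216 185 250 105 165|head -3
```

```text
t 24.7 p [609.3 -16.6 120.3] F [ 0.   0.1 -2.5] w 10.7 g 99.6
t 25.0 p [610.9 -16.4 119.9] F [-3.2 -0.7 -2. ] w 10.8 g 99.6
t 25.3 p [614.2 -16.4 119.8] F [-5.5 -0.2 -2.2] w 10.8 g 99.6
t 25.6 p [614.4 -16.2 119.6] F [-11.4  -0.8   0.4] w 10.8 g 100.0
t 25.9 p [614.2 -16.1 119.1] F [-15.6   0.1   1.6] w 10.9 g 100.2
t 26.2 p [614.  -16.  118.6] F [-21.   -1.2   2.8] w 11.0 g 100.4
113 198 202 5 [672.2 -44.6 216. ]
114 198 202 5 [669.3 -44.7 216. ]
115 201 202 2 [666.4 -44.8 216. ]
```

Same pattern: soft from about 610.5, hard at 614.4, so it is flush. Push down.

```bash
python3 -m crank '{"translation":[[-5,0,0],[0,0,2],[0,0,2],[0,0,2],[0,0,0]],"roll":[0,0,0,0,0],"fingers":[0,0,0,0,0]}' >/dev/null; python3 go.py 611 144 102 0.02|head -1
for k in 1 2; do python3 -m crank '{"translation":[[-0.5,0,2],[0,0,2],[0,0,0]],"roll":[0,0,0],"fingers":[0,0,0]}' >/dev/null; python3 go.py 611 144 102 0.02|head -1; done
for k in 1 2 3 4 5; do python3 -m crank '{"translation":[[0,0,2],[0,0,0],[0,0,0]],"roll":[0,0,0],"fingers":[0,0,0]}' >/dev/null; python3 go.py 611 144 102 0.02|head -1; done
```

```text
t 26.75 p [614.3 -16.  113. ] F [-10.8  -0.7  -1.3] w 11.1 g 99.7
t 27.05 p [614.  -16.  108.3] F [-9.4 -0.2 -7.5] w 10.7 g 99.1
t 27.35 p [614.4 -16.3 104.9] F [-9.6 -0.7 -2.5] w 10.8 g 99.7
t 27.65 p [614.4 -16.4 103.9] F [-10.4  -1.2   2. ] w 10.9 g 100.3
t 27.95 p [614.2 -16.4 103.2] F [-13.9  -0.1   8.1] w 10.9 g 101.0
t 28.25 p [614.  -16.4 102.4] F [-15.9  -0.8  13.2] w 11.0 g 101.8
t 28.55 p [613.9 -16.4 101.8] F [-19.3  -0.8  20.4] w 10.9 g 102.7
t 28.85 p [613.9 -16.4 101.7] F [-21.4  -0.2  29.1] w 10.9 g 103.8
```

```bash
python3 -m crank '{"translation":[[-4,0,-7],[0,0,0],[0,0,0],[0,0,0],[0,0,0],[0,0,0]],"roll":[0,0,0,0,0,0],"fingers":[0,0,0.45,0.45,0.45,0.45]}' 
python3 -m crank '{"translation":[[0,0,-25],[0,0,-35],[0,0,-40],[-20,0,-40],[-40,10,-20],[-40,40,0],[-40,40,0],[-20,40,0]],"roll":[0,0,0,0,0,0,0,0],"fingers":[0.45,0.45,0.45,0.45,0.45,0.6,0.6,0.6]}' >/dev/null
python3 - <<'E'
from h import *
st()
a=get_image('top'); b=get_image('side'); cv2.imwrite('pics/t5.png',a); cv2.imwrite('pics/s5.png',b)
cv2.imwrite('pics/v10.png',np.vstack([cv2.resize(a[95:155,100:240],(700,300),interpolation=2),cv2.resize(b[135:195,100:240],(700,300),interpolation=2)]))
E
```

```text
clock: 29.45
position: [0.6151, -0.0164, 0.103]
ee_rot: [0.0, 1.0, 0.011, 0.0]
contact_force: [0.7, -0.3, 0.5]
width: 0.0382
gripper_force: 0.0
t 30.25 p [ 464.  -140.6  263.9] F [ 0.3  0.  -0.1] w 51.3 g 0.0
[[1.0, 0.023, 0.001], [0.023, -1.0, -0.0], [0.001, 0.001, -1.0]] [-0.44  0.11  1.57 -0.    1.47  1.11]
```

View pics/v10.png

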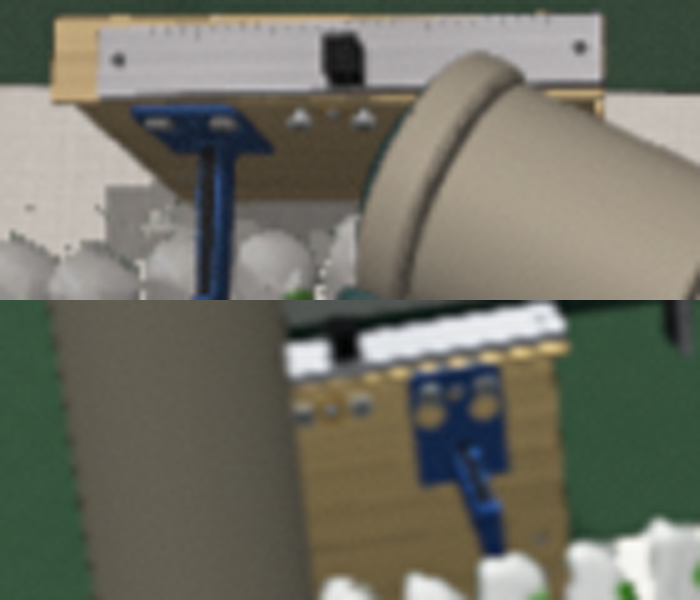

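The last crop shows bracket 2 home at station 2, with screw heads above the entries and the catch in its hole at (457,393). Bracket 1 is at station 0. Now the straightedge: its grip block is at about (684.5,47).

```bash
python3 - <<'E'
from h import *
a=cv2.imread('pics/t5.png'); g=cv2.cvtColor(a,cv2.COLOR_BGR2GRAY)
blk=(g[95:120,155:180]<60).astype(np.uint8); k,l,q,c=cv2.connectedComponentsWithStats(blk)
for j in range(1,k):
    if q[j,4]>20: print(q[j],c[j],np.round(onz('top',155+c[j][0],95+c[j][1],.23)*1e3,1))
E
python3 -m crank '{"translation":[[0,0,0],[35,-26,0],[35,-26,0],[35,-26,0],[35,-26,0],[35,-26,0],[25,-26,0],[0,0,0]],"roll":[-0.012,0,0,0,0,0,0,0],"fingers":[0.6,0.6,0.6,0.6,0.6,0.6,0.6,0.6]}' >/dev/null; python3 go.py 684.5 47 204 0.035
```

```text
[10  7  8 11 68] [13.20588235 12.05882353] [682.8  46.8 230. ]
t 31.15 p [664.1  28.3 261.1] F [-1.1 -0.2 -0.2] w 51.4 g 0.0
[[0.999, 0.041, 0.0], [0.041, -0.999, 0.003], [0.0, -0.003, -1.0]] [-0.06  0.39  1.18  0.    1.57  1.47]
roll 0.0057 after roll: [ 21.  -17.8  57.1]
yaw 0.0407 tilt [0.0001 0.0031] tool shift [ 21.1 -17.7  57.1]
```

```bash
python3 -m crank '{"translation":[[10,-9,0],[10,-9,0],[0,0,0],[0,0,10],[0,0,10],[0,0,10],[0,0,0],[0,0,0]],"roll":[0,0,0,0,0,0,0,0],"fingers":[0.6,0.6,0.6,0.6,0.6,0.6,0.6,0.6]}' >/dev/null; python3 go.py 684.5 47 204 0.04
```

```text
t 31.95 p [679.7  40.6 232.7] F [ 0.3 -0.4  0.3] w 51.1 g 0.0
[[0.999, 0.033, -0.001], [0.033, -0.999, -0.0], [-0.001, 0.0, -1.0]] [-0.04  0.43  1.2  -0.    1.52  1.5 ]
roll -0.0068 after roll: [ 5.1 -6.2 28.7]
yaw 0.0332 tilt [-0.0011 -0.0001] tool shift [ 5.  -6.3 28.7]
```

```bash
python3 -m crank '{"translation":[[5,-6.3,0],[0,0,8],[0,0,8],[0,0,8],[0,0,4],[0,0,0],[0,0,0]],"roll":[-0.005,0,0,0,0,0,0],"fingers":[0.6,0.6,0.6,0.6,0.6,0.6,0.6]}' >/dev/null; python3 go.py 684.5 47 204 0.04
python3 -m crank '{"translation":[[0,0,0],[0,0,0],[0,0,0],[0,0,0],[0,0,0],[0,0,0],[0,0,0]],"roll":[0,0,0,0,0,0,0],"fingers":[0.45,0.35,0.3,0.25,0.2,0.1,0]}' 30; python3 go.py 684.5 47 204 0.04
```

```text
t 32.65 p [685.   47.3 205.1] F [-0.5  0.5 -0.5] w 51.2 g 0.0
[[0.999, 0.039, -0.0], [0.039, -0.999, -0.0], [-0.0, 0.0, -1.0]] [-0.03  0.44  1.23 -0.    1.46  1.5 ]
roll -0.0012 after roll: [-0.5  0.3  1.1]
yaw 0.0388 tilt [-0.0001 -0.0001] tool shift [-0.5  0.3  1.1]
clock: 33.35
position: [0.6849, 0.0474, 0.2052]
ee_rot: [0.0, 1.0, 0.019, -0.0]
contact_force: [-0.1, -0.1, 0.9]
width: 0.0002
gripper_force: 0.0
t 33.35 p [684.9  47.4 205.2] F [-0.1 -0.1  0.9] w 0.2 g 0.0
[[0.999, 0.039, -0.0], [0.039, -0.999, -0.0], [-0.0, 0.0, -1.0]] [-0.03  0.44  1.23 -0.    1.46  1.5 ]
roll -0.0012 after roll: [-0.4  0.4  1.2]
yaw 0.0388 tilt [-0.     -0.0001] tool shift [-0.4  0.4  1.2]
```

Closed above the block, so the finger end is about 30 mm behind the reported TCP, which matches the bracket grasps. I'll reopen and go 18 mm lower.

```bash
python3 -m crank '{"translation":[[0,0,0],[0,0,0],[0,0,0],[0,0,0],[0,0,0],[0,0,0]],"roll":[0,0,0,0,0,0],"fingers":[0.6,0.6,0.6,0.6,0.6,0.6]}' >/dev/null
python3 -m crank '{"translation":[[0,0,5],[0,0,5],[0,0,5],[0,0,3],[0,0,0],[0,0,0]],"roll":[0,0,0,0,0,0],"fingers":[0.6,0.6,0.6,0.6,0.6,0.6]}' |head -4
python3 -m crank '{"translation":[[0,0,0],[0,0,0],[0,0,0],[0,0,0],[0,0,0],[0,0,0],[0,0,0]],"roll":[0,0,0,0,0,0,0],"fingers":[0.45,0.35,0.3,0.25,0.2,0.1,0]}' 30; python3 go.py 684.5 47 187 0.04
```

```text
clock: 34.55
position: [0.6849, 0.0474, 0.1871]
ee_rot: [0.0, 1.0, 0.019, -0.0]
contact_force: [0.7, -0.0, 0.5]
clock: 35.25
position: [0.6851, 0.0477, 0.1876]
ee_rot: [-0.0, 1.0, 0.019, 0.0]
contact_force: [-0.4, 0.0, 2.5]
width: 0.0194
gripper_force: 30.9
t 35.25 p [685.1  47.7 187.6] F [-0.4  0.   2.5] w 19.4 g 30.9
[[0.999, 0.039, 0.001], [0.039, -0.999, 0.0], [0.001, -0.0, -1.0]] [-0.03  0.45  1.26  0.    1.43  1.5 ]
roll -0.0011 after roll: [-0.6  0.7  0.6]
yaw 0.0389 tilt [0.0006 0.0004] tool shift [-0.6  0.7  0.6]
```

```bash
python3 -m crank '{"translation":[[0,0,0],[0,0,-5],[0,0,-8],[0,0,-8],[0,0,0],[0,0,0]],"roll":[0,0,0,0,0,0],"fingers":[0,0,0,0,0,0]}' 80 | tail -3; python3 go.py 619 47 208
python3 -m crank '{"translation":[[-10,0,0],[-15,0,0],[-15,0,0],[-15,0,0],[-10,0,0],[0,0,0],[0,0,0],[0,0,0]],"roll":[0,0,0.009,0.009,0,0,0,0],"fingers":[0,0,0,0,0,0,0,0]}' | tail -3; python3 go.py 619 47 138 0.021
```

```text
contact_force: [-1.3, 0.0, -2.8]
width: 0.0176
gripper_force: 79.7
t 35.85 p [685.   47.3 208.4] F [-1.3  0.  -2.8] w 17.6 g 79.7
[[0.999, 0.039, 0.0], [0.039, -0.999, -0.0], [0.0, 0.0, -1.0]] [-0.03  0.44  1.23 -0.    1.47  1.5 ]
yaw 0.0387 tilt [ 0.0004 -0.0002] tool shift [-66.   -2.2   0.4]
contact_force: [0.7, -1.2, -2.5]
width: 0.0181
gripper_force: 79.7
t 36.65 p [620.7  45.2 208.2] F [ 0.7 -1.2 -2.5] w 18.1 g 79.7
[[1.0, 0.021, 0.001], [0.021, -1.0, -0.0], [0.001, 0.0, -1.0]] [-0.04  0.34  1.39 -0.    1.41  1.51]
roll -0.0002 after roll: [-1.7 -1.9 70.2]
yaw 0.0208 tilt [ 0.0008 -0.0001] tool shift [-1.7 -1.9 70.2]
```

```bash
python3 -m crank '{"translation":[[0,0,12],[0,0,14],[0,0,14],[0,0,14],[0,0,10],[0,0,3],[0,0,0],[0,0,0]],"roll":[0,0,0,0,0,0,0,0],"fingers":[0,0,0,0,0,0,0,0]}' >/dev/null; python3 go.py 619 47 133.6 0.021|head -1
for k in 1 2 3 4; do python3 -m crank '{"translation":[[0,0,2],[0,0,0],[0,0,0]],"roll":[0,0,0],"fingers":[0,0,0]}' >/dev/null; python3 go.py 619 47 133.6|head -1; done
```

```text
t 37.45 p [620.6  45.2 141.6] F [ 0.4  0.9 -3. ] w 18.3 g 79.7
t 37.75 p [620.1  45.2 139.5] F [-0.1  0.2 -2.1] w 17.6 g 79.7
t 38.05 p [619.9  45.2 137.1] F [ 0.4  0.9 -2.1] w 17.9 g 79.7
t 38.35 p [619.9  45.2 135. ] F [-1.3 -0.1 -2. ] w 17.9 g 79.7
t 38.65 p [619.9  45.2 133.1] F [-0.5 -0.2 -3. ] w 17.9 g 79.8
```

```bash
for k in 1 2 3 4; do python3 -m crank '{"translation":[[0,0,1],[0,0,0],[0,0,0]],"roll":[0,0,0],"fingers":[0,0,0]}' >/dev/null; python3 go.py 619 47 133.6|head -1; done
```

```text
t 38.95 p [619.9  45.2 132.7] F [-2.1 -1.   2.3] w 17.9 g 80.4
t 39.25 p [619.8  45.2 132.5] F [-3.8 -0.6  6.7] w 18.0 g 81.1
t 39.55 p [619.8  45.2 132.4] F [-5.2 -1.   9.3] w 18.0 g 81.5
t 39.85 p [619.7  45.1 132.2] F [-7.4  0.4 14.1] w 17.9 g 82.0
```

```bash
python3 -m crank '{"translation":[[0,0,-3],[4,0,0],[4,0,0],[3,0,0],[0,0,0]],"roll":[0,0,0,0,0],"fingers":[0,0,0,0,0]}' >/dev/null; python3 go.py 637 47 133|head -1
for k in 1 2 3 4 5; do python3 -m crank '{"translation":[[2,0,0],[0,0,0],[0,0,0]],"roll":[0,0,0],"fingers":[0,0,0]}' >/dev/null; python3 go.py 637 47 133 .02|sed -n '1p;4p'; done
```

```text
t 40.35 p [631.   45.5 132.9] F [-3.7 -0.4  6.5] w 17.7 g 81.1
t 40.65 p [632.6  45.5 133. ] F [-3.6  0.5  7.6] w 17.8 g 81.2
yaw 0.0209 tilt [-0.0009 -0.0001] tool shift [ 4.5 -1.4 -0. ]
t 40.95 p [634.6  45.6 133. ] F [-4.5 -1.   7.4] w 17.4 g 81.2
yaw 0.0209 tilt [-0.0009 -0.0001] tool shift [ 2.5 -1.4  0. ]
t 41.25 p [636.6  45.6 133.1] F [-4.3 -0.1  7.6] w 18.1 g 81.2
yaw 0.0209 tilt [-0.0009 -0.    ] tool shift [ 0.5 -1.4  0.1]
t 41.55 p [636.9  45.8 133.2] F [-6.5  1.5  9. ] w 17.9 g 81.6
yaw 0.0204 tilt [-0.0041  0.0001] tool shift [ 0.1 -1.2  0.2]
t 41.85 p [636.9  45.7 133.2] F [-12.2  -0.8  12.1] w 17.8 g 81.9
yaw 0.0204 tilt [-0.008 -0.   ] tool shift [ 0.1 -1.3  0.2]
```

The bar touches the plates at TCP x = 636.9, as expected. I'll dwell with gentle contact, then let it lie free, then regrip.

```bash
python3 -m crank '{"translation":[[-1,0,-1],[0,0,0],[0,0,0],[0,0,0],[0,0,0],[0,0,0],[0,0,0],[0,0,0]],"roll":[0,0,0,0,0,0,0,0],"fingers":[0,0,0,0,0,0,0,0]}' >/dev/null
python3 -m crank '{"translation":[[0,0,0],[0,0,0],[0,0,0],[0,0,0],[0,0,0],[0,0,0],[0,0,0],[0,0,0]],"roll":[0,0,0,0,0,0,0,0],"fingers":[0,0,0,0,0,0,0,0]}' >/dev/null;python3 go.py 637 47 133 .02
python3 -m crank '{"translation":[[0,0,0],[0,0,0],[0,0,0],[0,0,0],[0,0,0],[0,0,0],[0,0,0],[0,0,0]],"roll":[0,0,0,0,0,0,0,0],"fingers":[0.25,0.3,0.35,0.35,0.35,0.35,0.35,0.35]}' >/dev/null
python3 go.py 637 47 133 .02|head -1
python3 - <<'E'
from h import *
a=get_image('top'); b=get_image('side'); cv2.imwrite('pics/t6.png',a); cv2.imwrite('pics/s6.png',b)
cv2.imwrite('pics/v11.png',np.vstack([cv2.resize(a[95:155,100:240],(700,300),interpolation=2),cv2.resize(b[135:195,100:240],(700,300),interpolation=2)]))
E
python3 -m crank '{"translation":[[0,0,0],[0,0,0],[0,0,0],[0,0,0],[0,0,0],[0,0,0],[0,0,0],[0,0,0]],"roll":[0,0,0,0,0,0,0,0],"fingers":[0.35,0.35,0.35,0.35,0.35,0.35,0.35,0.35]}' >/dev/null
python3 -m crank '{"translation":[[0,0,0],[0,0,0],[0,0,0],[0,0,0],[0,0,0],[0,0,0],[0,0,0],[0,0,0]],"roll":[0,0,0,0,0,0,0,0],"fingers":[0.35,0.35,0.35,0.35,0.35,0.35,0.35,0.35]}'
```

```text
t 43.45 p [636.9  45.8 133.3] F [-8.6 -1.1  7.9] w 18.0 g 81.0
[[1.0, 0.02, -0.006], [0.02, -1.0, 0.0], [-0.006, -0.0, -1.0]] [-0.04  0.42  1.46 -0.    1.27  1.51]
roll 0.0004 after roll: [ 0.1 -1.2  0.3]
yaw 0.0204 tilt [-0.0064  0.0001] tool shift [ 0.1 -1.2  0.3]
t 44.25 p [640.   45.6 133.2] F [-0.2  0.3 -0.1] w 29.9 g 0.0
clock: 45.95
position: [0.64, 0.0457, 0.1332]
ee_rot: [0.0, 1.0, 0.01, 0.0]
contact_force: [0.5, 0.1, 0.1]
width: 0.0305
gripper_force: 0.0
```

View pics/v11.png

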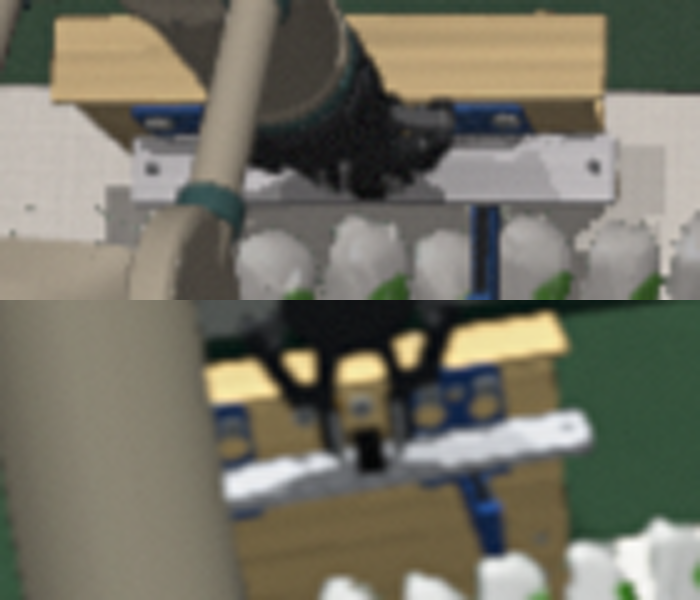

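The straightedge lies flat across both arms, its edge flush against both plates at (135-527, 135-140) in the top crop. I'll regrip it, back off and return it to the ledge.

```bash
python3 -m crank '{"translation":[[-3,0,0],[0,0,0],[0,0,0],[0,0,0],[0,0,0],[0,0,0],[0,0,0]],"roll":[0,0,0,0,0,0,0],"fingers":[0.35,0.35,0.3,0.25,0.2,0.1,0]}' 50 |tail -3
python3 -m crank '{"translation":[[0,0,0],[-2,0,-1],[-5,0,-1],[-8,0,-1],[-4,0,0],[0,0,-5],[0,0,0]],"roll":[0,0,0,0,0,0,0],"fingers":[0,0,0,0,0,0,0]}' 80 |tail -3
python3 -m crank '{"translation":[[0,0,-10],[0,0,-14],[0,0,-15],[0,0,-15],[0,0,-12],[0,0,-5],[0,0,0],[0,0,0]],"roll":[0,0,0,0,0,0,0,0],"fingers":[0,0,0,0,0,0,0,0]}' |tail -3; python3 go.py 685.5 48 188 0.021
```

```text
contact_force: [0.2, -0.8, 2.6]
width: 0.0187
gripper_force: 49.4
contact_force: [0.6, 0.4, -3.3]
width: 0.0175
gripper_force: 78.3
contact_force: [-0.4, -0.3, -3.3]
width: 0.0181
gripper_force: 78.3
t 48.15 p [617.6  45.2 211.7] F [-0.4 -0.3 -3.3] w 18.1 g 78.3
[[1.0, 0.021, -0.001], [0.021, -1.0, -0.0], [-0.001, 0.0, -1.0]] [-0.04  0.34  1.39 -0.    1.42  1.51]
roll -0.0002 after roll: [67.9 -1.4 23.6]
yaw 0.0208 tilt [-0.001 -0.   ] tool shift [67.9 -1.4 23.6]
```

```bash
python3 -m crank '{"translation":[[10,-2,0],[15,-3,0],[15,-3,0],[15,-2,0],[12,-2,0],[4,0,0],[0,0,0],[0,0,0]],"roll":[0,0,0,0,0,0,0,0],"fingers":[0,0,0,0,0,0,0,0]}' |tail -3; python3 go.py 688 58 188 0.021|sed -n '1p;4p'
python3 -m crank '{"translation":[[0,0,7],[0,0,7],[0,0,5],[0,0,2],[0,0,0],[0,0,0]],"roll":[0,0,0,0,0,0],"fingers":[0,0,0,0,0,0]}' |tail -3; python3 go.py 688 58 188 0.021|sed -n '1p;4p'
for k in 1 2; do python3 -m crank '{"translation":[[0,0,1.5],[0,0,0],[0,0,0]],"roll":[0,0,0],"fingers":[0,0,0]}' >/dev/null; python3 go.py 688 58 188|head -1; done
```

```text
contact_force: [-0.3, 0.4, -2.9]
width: 0.0179
gripper_force: 78.4
t 48.95 p [688.2  58.6 211.6] F [-0.3  0.4 -2.9] w 17.9 g 78.4
yaw 0.0207 tilt [-0.0015 -0.0002] tool shift [-0.2  0.6 23.6]
contact_force: [-1.0, -0.0, -3.5]
width: 0.0178
gripper_force: 78.4
t 49.55 p [688.8  58.7 191.3] F [-1.  -0.  -3.5] w 17.8 g 78.4
yaw 0.0208 tilt [ 0.0004 -0.0001] tool shift [-0.8  0.7  3.3]
t 49.85 p [688.8  58.6 189.8] F [ 0.7 -0.7 -3.1] w 17.8 g 78.4
t 50.15 p [689.   58.6 189.1] F [-1.   0.2  1.9] w 18.0 g 78.9
```

Down on the ledge. Release, rise and retreat, then check by measurement.

```bash
python3 -m crank '{"translation":[[0,0,0],[0,0,0],[0,0,0],[0,0,0],[0,0,0],[0,0,0]],"roll":[0,0,0,0,0,0],"fingers":[0.3,0.4,0.5,0.5,0.5,0.5]}' |tail -3
python3 -m crank '{"translation":[[0,0,-10],[0,0,-25],[0,0,-30],[0,0,-10],[-40,10,0],[-40,20,0],[-45,20,0],[-45,20,0]],"roll":[0,0,0,0,0,0,0,0],"fingers":[0.5,0.5,0.5,0.5,0.5,0.5,0.5,0.5]}' >/dev/null
python3 -m crank '{"translation":[[-40,28,0],[-40,28,0],[-30,38,0],[-30,38,0],[-30,38,0],[0,45,0],[0,45,0],[0,0,0]],"roll":[0,0,0,0,0,0,0,0],"fingers":[0.5,0.5,0.5,0.5,0.5,0.5,0.5,0.5]}' >/dev/null
python3 - <<'E'
from h import *
st(); a=get_image('top'); b=get_image('side'); cv2.imwrite('pics/t7.png',a); cv2.imwrite('pics/s7.png',b)
cv2.imwrite('pics/v12.png',np.vstack([cv2.resize(a[95:155,100:240],(700,300),interpolation=2),cv2.resize(b[135:195,100:240],(700,300),interpolation=2)]))
E
```

```text
contact_force: [0.5, 0.6, -0.1]
width: 0.0427
gripper_force: 0.0
t 52.35 p [ 355.5 -283.7  262.8] F [ 0.2 -0.2  0.1] w 42.6 g 0.0
[[1.0, 0.015, 0.0], [0.015, -1.0, -0.003], [0.0, 0.003, -1.0]] [-0.82  0.06  1.62 -0.    1.46  0.73]
```

My 14 pictures are used up, so the final check is by numbers only.

```bash
python3 - <<'E'
from h import *
t=cv2.imread('pics/t7.png'); s=cv2.imread('pics/s7.png')
def blobs(n,im,r):
    r0,r1,c0,c1=r; m=cv2.inRange(cv2.cvtColor(im,cv2.COLOR_BGR2HSV),(100,110,30),(125,255,255))[r0:r1,c0:c1]
    k,l,q,c=cv2.connectedComponentsWithStats(cv2.dilate(m,np.ones((2,2))))
    for j in range(1,k):
        if q[j,4]>40:
            ys,xs=np.nonzero((l==j)&(m>0)); o=(xs.min()+c0,xs.max()+c0,ys.min()+r0,ys.max()+r0)
            print(n,o,len(xs))
            if n=='side':
                for u in(o[0]+1,(o[0]+o[1])//2): 
                    v=ys[xs==u-c0].min()+r0-.5; print('  plate top at',np.round(onx('side',u,v,.668)*1e3))
blobs('top',t,(95,175,100,235)); blobs('side',s,(140,215,100,235))
for y in(.1446,-.0157):   # where a home plate's top corners must appear
    print('home expects',[np.round(proj(n,[.669-.02*(y-.064),y+d,.2]),1).tolist() for n in('top','side') for d in(.03,-.03)])
g=cv2.cvtColor(t,cv2.COLOR_BGR2HSV); w=((g[...,1]<40)&(g[...,2]>120)).astype(np.uint8)[95:122,105:230]
k,l,q,c=cv2.connectedComponentsWithStats(w); j=1+q[1:,4].argmax(); R_=cv2.minAreaRect(np.argwhere(l==j)[:,::-1].astype(np.float32)); 
print('bar',[np.round(onz('top',p[0]+105,p[1]+95,.21)*1e3).tolist() for p in cv2.boxPoints(R_)])
E
```

```text
top (np.int64(127), np.int64(153), np.int64(116), np.int64(157)) 238
top (np.int64(184), np.int64(206), np.int64(116), np.int64(156)) 194
side (np.int64(183), np.int64(200), np.int64(149), np.int64(185)) 292
  plate top at [668.   6. 199.]
  plate top at [668. -17. 198.]
side (np.int64(133), np.int64(137), np.int64(170), np.int64(179)) 36
  plate top at [668. 168. 155.]
  plate top at [668. 165. 155.]
home expects [[124.7, 115.7], [146.2, 116.0], [129.3, 157.4], [149.1, 154.4]]
home expects [[182.2, 115.3], [203.7, 115.5], [181.1, 149.1], [199.9, 146.3]]
bar [[718.0, 199.0, 210.0], [721.0, -79.0, 210.0], [680.0, -81.0, 210.0], [677.0, 196.0, 210.0]]
```

The bar is back on the ledge (x 677-720, y -80 to 198) and the right-hand bracket's top is at z of about 199 mm. The left one is hidden in the side view, so I'll move aside and measure its height.

```bash
python3 -m crank '{"translation":[[-30,37,0],[-30,37,0],[-30,37,0],[-30,37,0],[-30,37,0],[-30,37,0],[-30,37,0],[0,0,0]],"roll":[0,0,0,0,0,0,0,0],"fingers":[0.5,0.5,0.5,0.5,0.5,0.5,0.5,0.5]}' | head -2
python3 - <<'E'
from h import *
s=get_image('side'); cv2.imwrite('pics/s8.png',s); h=cv2.cvtColor(s,cv2.COLOR_BGR2HSV); m=cv2.inRange(h,(100,110,30),(125,255,255))
for c0,c1,y0 in((122,165,.1446),(176,212,-.0157)):
    z=[];
    for u in range(c0,c1):
        w=np.flatnonzero(m[140:200,u])
        if len(w)>6: p=onx('side',u,140+w.min()-.5,.669); z.append((round(p[1]*1e3),round(p[2]*1e3)))
    print(z)
E
```

```text
clock: 53.25
position: [0.1485, -0.5448, 0.2623]
[(161, 196), (158, 196), (155, 195), (152, 195), (149, 194), (146, 194), (143, 197), (140, 196), (137, 196), (134, 195), (131, 195), (128, 194), (125, 194), (122, 193), (119, 193), (121, 157), (119, 149)]
[(6, 198), (3, 197), (-1, 197), (-4, 196), (-7, 196), (-10, 195), (-13, 195), (-16, 194), (-20, 197), (-23, 197), (-26, 196), (-29, 196), (-32, 195), (-36, 195), (-39, 194), (-39, 158)]
```

Both plates stand at the same height, so both are home. Handing in.

```bash
python3 -c "
from rig import manip
print(manip.sign_off())"
```

```text
the job is handed in; nothing more can be done
None
```

I found two brackets in the scene and hung them at the left and right stations. Both measure fully home, but I saw the catch in its hole only on the right one. The straightedge lay flush across both for over 3 s and is back on the ledge, and the job was handed in at about 53 s of robot time.

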